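# Turn the two-grit honing block end for end in its sloping holder

## Robot

A 6-joint arm with a two-finger parallel gripper is mounted at the origin on a cart in front of the work surface, level with it; the furniture and walls round the work are solid. World frame = base frame: x ahead of the robot, y to its left, z up, the work surface at z = 0. Lengths are in mm, angles in rad, forces in N, time in s.
With the tool pointing down it reaches from about 350 to 775 mm from the base axis. Payload 7.3 kg.
Tool frame: the origin (TCP) lies on the front face of the gripper's body, between the roots of the fingers; the fingertips stand 66 mm ahead of it and the grasp point (between the pads) lies 47 mm ahead of it (bot.tip_extent is the distance from the TCP to the fingertips, in mm); z points along the fingers, y is the line along which they close (so a half turn about z gives the same grasp; the last joint's range is limited). The gripper opens to 92 mm and grips with 3 to 60 N. Pads are 19 mm wide; open, the fingers measure 130 mm over their backs; the gripper's body (75 mm by 190 mm) begins 47 mm behind the grasp point.
Start: joints at [1.003, 0.342, 1.524, -0, 1.275, -0.146], TCP at [214.922, 479.007, 292.241] pointing down, gripper open.
Joint ranges: [-2.53, 2.53], [-0.77, 2.02], [0.04, 2.7], [-1, 4.14], [0.28, 2.66], [-3.11, 3.11]. Speed limits (rad/s): [2.57, 2.57, 3.14, 3.14, 3.14, 3.14].

## Interface

Orientations are given as [roll, pitch, yaw] about the fixed x, y, z axes, in that order (R = Rz(yaw) Ry(pitch) Rx(roll)).
In Python, from plant import readout, viewer, order, bot gives the robot as it stands.
- The arm moves only by the shell command python3 -m creep 'ROWS'. ROWS is text: rows parted by semicolons, each of 7 numbers parted by spaces: the shift along the world's x, y, z in m, then the turn, a rotation vector about the world's x, y, z in rad, then the opening in per cent of the stroke, from 0 (shut) to 100 (fully open). A call has 1 to 8 rows; each row shifts and turns the commanded pose from where the row before left it; what a row does not reach is not made up. A row lasts 1/12 s, in which the tool goes at most 41.7 mm and 7.16 degrees, less where a joint would pass 70% of its speed; a pose out of reach is approached as far as the arm can. A call is refused whole if a number of a shift passes 0.0417 or a number of a turn 0.125, either way. A call with a gripper value outside its range is refused whole. The fingers move at their own pace and stop on an object; the grip force is fixed at half the most. Time passes only in rows, so rows that do not move let the fingers close. It gives the time, the measured TCP pose, the force, the opening and the grip force at its end, in the units of the state.
- readout.get_obs(): the state, without advancing time (a new reading comes with each control period).
- viewer.capture(name): name is "side" or "top"; returns the picture (400x640x3 uint8, red, green, blue); there is no depth.
- viewer.camera_info(name): a dict with "fx", "fy", "cx", "cy" (pixels), "origin" and "rotation" of the camera in the world. Camera axes: x right, y up, looking along -z (the intrinsics and any distortion apply to the point x, -y, -z); pixel columns grow to the right and rows downward; lengths in mm; the calibration is good to about 2 mm. A picture is of the moment at which its call begins. camera_info takes no time and is no camera call.
- order.close_job(): hands the job in; it is judged then, once.
The state is a dict: "time": time; "joint_positions": joint angles; "dq": joint speeds; "tau": joint torques, N m; "tool_pos": TCP position; "tcp_rot": TCP orientation; "contact_force": force on the tool from outside, world axes, zero at the start; "moment": the same for the moment, N m; "grip_width": finger opening in mm; "finger_force": force on a finger pad.
Only numpy, scipy, OpenCV 4.12 (cv2) and the standard library are available. Lean on these libraries where they do the work, as an engineer would, in place of code of your own. Each camera call takes 0.05 s, during which the arm holds its last target. There are 200 camera calls.

## Task

The honing block sits in its sloping holder with the blue fine plate at the low end, but a chipped edge needs the orange coarse plate there. Lift the block clear of the holder, turn it end for end, and seat it fully home again, plates up, held between the low end wall and the spring jaw at the high end. Work gently, without forcing the block against the holder, and leave the jar, the tin, the spare iron and the block plane where they are.

Things in the scene. Friction and masses are not known exactly. Their poses are not given: they have to be found in the camera images.
- cradle: fixed sloping pocket, 28 degrees, high end to the right. Origin: middle of pocket floor, 82 mm over the bench; x along it up the slope, y across, z square out of the floor (leans 28 degrees to the left). 56 mm wide; side walls 12 mm high, 14 thick, x -80 to +68 mm; low end wall 12 high, 14 thick, inner face x = -80; high end closed by the spring jaw only
- holder: wooden stand under the pocket, fixed to the bench, 200 x 92 mm; origin on the bench below the pocket's middle, x horizontal, to the right, the way the slope rises (up to 0.35 rad off). A steel bracket 30 mm high behind the jaw starts at x = +109 mm along the pocket
- jaw (a joint): slide (m) of the spring jaw, an aluminium plate 50 wide, 30 mm high across the pocket's high end. Face at cradle x = 80 mm + value: 0 against a seated block, -0.006 when empty (gap 6 mm shorter than the block), +0.008 pushed right back. Spring towards the low end: 3.2 N at -0.006, 5.6 N at 0, 8.8 N at +0.008
- jaw_face (a point): middle of the jaw's face, 15 mm above the pocket floor. The jaw's top edge is square: the block cannot be pressed straight down past it. With its underside just above the 12 mm low end wall, the block's high end must push the jaw back up the slope; then the block goes down
- block: honing block 160 x 52 x 34 mm, 0.28 to 0.56 kg, wood, its top plates orange (coarse, towards its +x end) and blue (fine). Origin: middle of underside; z out of the plates. At the start seated with its axes as the cradle's (orange high). Upper 22 mm stand above the side walls: grip across the 52 mm. Turned end for end, its x points down the slope
- coarse_end (a point): middle of the block's end face at the orange end, 17 mm above its underside; in the cradle frame it must finally be at about x = -80 mm
- glue_jar: loose jar with a dark lid, diameter 59, 76 mm high; origin under its middle; a bystander
- wax_tin: loose round blue tin, diameter 67, 24 mm high; origin under its middle; a bystander
- spare_iron: loose grey plane iron lying flat, 44 x 120 x 11 mm; origin under its middle; a bystander
- block_plane: loose steel block plane, 49 x 161 x 55 mm; origin under its middle; a bystander

How it is judged:
By the outcome, as a careful person would: the job done as asked, in the order asked, and still so for the second after the job is handed in, with the robot touching nothing.
It also fails if it takes over 38 s, if anything falls off the work surface, if the arm or the gripper's body presses on something with over 40 N, if the wrist force passes 120 N, or if a joint passes its speed limit or range.

## Working session

There is one attempt and no reset: what is moved stays moved. The work goes in short steps, Python scripts to look and compute and a shell command to move; the robot and the scene stay as the last step left them, time stands still between calls to the robot, and variables do not carry over. Pictures are saved under pics/ and viewed, at most 10 in all, crops included, and the job is handed in when it is done.

```bash
mkdir -p pics; ls; python3 - <<'E'
from plant import readout, viewer, order, bot
import cv2
for n in("side","top"):
    im=viewer.capture(n); cv2.imwrite(f"pics/{n}0.png",im[:,:,::-1]); print(n,viewer.camera_info(n))
o=readout.get_obs(); print({k:o[k] for k in("time","tool_pos","tcp_rot","grip_width","contact_force")})
print(bot.tip_extent)
E
```

```text
pics
side {'fx': 400.48037852798916, 'fy': 400.48037852798916, 'cx': 321.81295978751353, 'cy': 202.1550607625879, 'origin': array([ 227.79626597, -459.41590053,  718.64380168]), 'rotation': array([ 0.92089814, -0.0135196 , -0.35905022])}
top {'fx': 471.086089919704, 'fy': 471.086089919704, 'cx': 325.5548489226789, 'cy': 202.97771626710312, 'origin': array([ 310.24349043,  277.61222397, 1153.16054693]), 'rotation': array([ 0.20740562, -0.00427326, -1.4156485 ])}
{'time': 0.1, 'tool_pos': array([214.78102095, 478.76058814, 291.62657382]), 'tcp_rot': array([-3.14024563e+00, -1.78933323e-04,  2.71976989e+00]), 'grip_width': 91.54794027940716, 'contact_force': array([ 0.53103981,  0.7208628 , -0.26504604])}
65.5
```

View pics/side0.png

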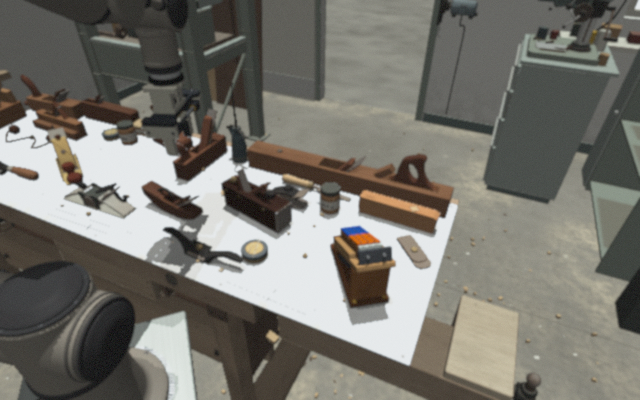

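View pics/top0.png

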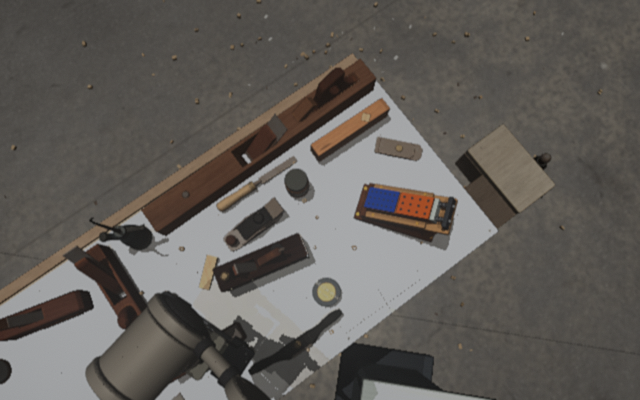

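The side view shows the holder at about (362,265) with its jaw facing the camera. The top view shows blue at about (381,201), orange at about (416,206) and the jaw at about (445,213). Now I'll measure the plates.

```bash
cat > h.py <<'E'
import numpy as np, cv2
from plant import readout, viewer, order, bot
from scipy.spatial.transform import Rotation as R
def cam(n):
    c=viewer.camera_info(n); return c,R.from_euler('xyz',c['rotation']).as_matrix()
def ray(n,u,v):
    c,M=cam(n); d=M@np.array([(u-c['cx'])/c['fx'],-(v-c['cy'])/c['fy'],-1]); return c['origin'],d
def onz(n,u,v,z):
    o,d=ray(n,u,v); return o+d*(z-o[2])/d[2]
def proj(n,p):
    c,M=cam(n); q=M.T@(np.asarray(p,float)-c['origin']); return c['cx']-c['fx']*q[0]/q[2],c['cy']+c['fy']*q[1]/q[2]
def tri(a,b):
    A=[];B=[]
    for n,(u,v) in(("top",a),("side",b)):
        o,d=ray(n,u,v); d=d/np.linalg.norm(d); P=np.eye(3)-np.outer(d,d); A.append(P);B.append(P@o)
    return np.linalg.lstsq(np.vstack(A),np.hstack(B),rcond=None)[0]
RNG={'blue':((100,120,40),(130,255,255)),'orange':((5,200,120),(18,255,255))}
def blob(im,col,roi):
    x0,y0,x1,y1=roi; h=cv2.cvtColor(im,cv2.COLOR_RGB2HSV); m=cv2.inRange(h,*[np.array(a) for a in RNG[col]])
    k=np.zeros_like(m); k[y0:y1,x0:x1]=m[y0:y1,x0:x1]
    if col=='orange': k=cv2.morphologyEx(k,cv2.MORPH_CLOSE,np.ones((5,5)))
    cs=cv2.findContours(k,0,2)[0]; c=max(cs,key=cv2.contourArea); return c,cv2.minAreaRect(c)
def state():
    o=readout.get_obs(); print('t %.2f'%o['time'],'tcp',o['tool_pos'].round(1),'rot',o['tcp_rot'].round(3),'F',o['contact_force'].round(1),'w %.1f'%o['grip_width'],'j',np.round(o['joint_positions'],2)); return o
E
python3 - <<'E'
from h import *
im={n:cv2.imread(f"pics/{n}0.png")[:,:,::-1].copy() for n in("side","top")}
roi={'top':(350,170,465,250),'side':(320,215,400,275)}
P={}
for c,z in(('blue',93.2),('orange',130.8)):
    r={n:blob(im[n],c,roi[n]) for n in im}
    for n in r: print(c,n,cv2.contourArea(r[n][0]),r[n][1])
    P[c]=onz('top',*r['top'][1][0],z); print(P[c],tri(r['top'][1][0],r['side'][1][0]))
d=P['orange']-P['blue']; print(d,np.linalg.norm(d),np.arctan2(d[1],d[0]),(P['orange']+P['blue'])/2)
t=im['top'][170:250,345:475];s=im['side'][215:310,320:430]
cv2.imwrite('pics/c0.png',cv2.vconcat([cv2.resize(t,(650,400),interpolation=2)])[:,:,::-1])
E
```

```text
blue side 100.5 ((353.4461975097656, 230.06924438476562), (6.449805736541748, 22.69835662841797), 82.87498474121094)
blue top 556.5 ((381.1640319824219, 199.14691162109375), (31.49974250793457, 20.395517349243164), 10.885527610778809)
[560.14503316 182.40482847  93.2       ] [559.34974548 182.57090822  91.43016595]
orange side 131.0 ((362.96923828125, 238.7538604736328), (7.6901535987854, 25.55115509033203), 82.87498474121094)
orange top 0.0 ((427.0, 215.0), (0.0, 0.0), 0.0)
[531.48450534  81.07844951 130.8       ] [528.72974613  85.05430366 155.79861675]
[ -28.66052782 -101.32637896   37.6       ] 111.81333072461645 -1.8464491774150606 [545.81476925 131.74163899 112.        ]
```

View pics/c0.png

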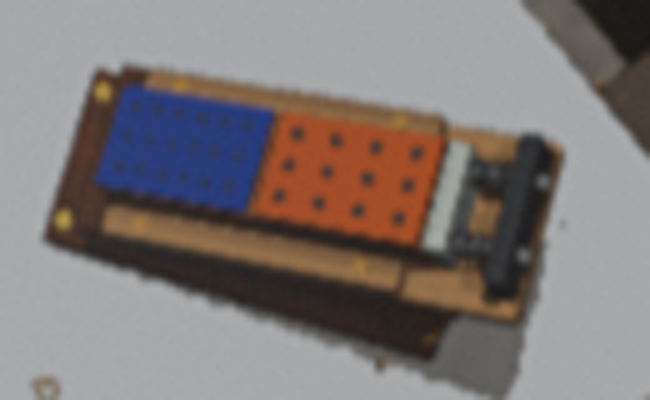

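The crop shows blue spanning (97..273, 86..212), orange spanning (250..440, 110..245), and the jaw plate at about (447,195). I'll loosen the orange mask and re-run on the same pictures.

```bash
sed -i "s/'orange':((5,200,120),(18,255,255))/'orange':((4,190,120),(14,255,255))/" h.py
python3 - <<'E'
from h import *
im={n:cv2.imread(f"pics/{n}0.png")[:,:,::-1].copy() for n in("side","top")}
h=cv2.cvtColor(im['top'],cv2.COLOR_RGB2HSV); print(h[208,415],h[212,422],h[200,403],h[188,388],h[216,400])
import h as H
H.RNG['orange']=((4,150,90),(14,255,255))
P={}
c,r=blob(im['top'],'orange',(393,190,436,222)); print(cv2.contourArea(c),r)
c2,r2=blob(im['top'],'blue',(350,170,465,250))
a=onz('top',*r2[0],93.2);b=onz('top',*r[0],130.8);d=b-a;print(a,b,np.linalg.norm(d),np.arctan2(d[1],d[0]),(a+b)/2)
# end mids
e=onz('top',366.9,197.4,112-80*np.sin(.4887));f=onz('top',431,207.7,112+80*np.sin(.4887));d=f-e
print(e,f,np.linalg.norm(d),np.arctan2(d[1],d[0]),(e+f)/2)
E
```

```text
[  9 192 163] [  9 193 161] [  9 190 160] [ 15 123 135] [11 70 51]
699.5 ((414.3556213378906, 204.7582244873047), (34.475406646728516, 22.687339782714844), 10.784297943115234)
[560.14503316 182.40482847  93.2       ] [550.09506993 111.36286267 130.8       ] 81.0044607818694 -1.7113289755877774 [555.12005154 146.88384557 112.        ]
[563.52325343 214.35250298  74.44172335] [544.83048405  77.86928096 149.55827665] 156.9062971969143 -1.706909666934464 [554.17686874 146.11089197 112.        ]
```

```bash
cat >> h.py <<'E'
C=np.array([552.9,131.1,82.]); PSI=-1.711; T=np.deg2rad(28)
def frame():
    return (R.from_euler('z',PSI)*R.from_euler('y',-T)).as_matrix()  # cols x up slope, y, n
def incr(x,y,z,spin,N,c=C):
    "tip point cradle coordinates (mm), spin about n from tool-x = -x_c; per-row deltas"
    K=frame(); A=K@R.from_euler('z',spin).as_matrix()@np.diag([-1,1,-1]).astype(float)
    tcp=c+K@np.array([x,y,z+65.5]); o=readout.get_obs()
    dp=tcp-o['tool_pos']; rv=(R.from_matrix(A)*R.from_euler('xyz',o['tcp_rot']).inv()).as_rotvec()
    print('target',tcp.round(1),'dp',dp.round(1),'rv',rv.round(3),'row',(dp/N/1000).round(4),(rv/N).round(4))
def local():
    o=state(); K=frame(); print('tip in cradle',(K.T@(o['tool_pos']-C)-[0,0,65.5]).round(1),'F cradle',(K.T@o['contact_force']).round(1),'M',(K.T@o['moment']).round(2))
    rel=(R.from_matrix(K).inv()*R.from_euler('xyz',o['tcp_rot'])*R.from_matrix(np.diag([-1.,1,-1]))).as_rotvec(); print('rot err',rel.round(3),'grip',o['finger_force'])
E
python3 - <<'E'
from h import *
print([a for a in dir(bot) if a[0]!='_']); local(); incr(0,0,75,0,24); print(frame().round(3))
E
```

```text
['Unreachable', 'tip_extent']
t 0.10 tcp [214.8 478.8 291.6] rot [-3.14 -0.    2.72] F [ 0.5  0.7 -0.3] w 91.5 j [ 1.    0.34  1.52 -0.    1.28 -0.15]
tip in cradle [-163.8 -383.4  259. ] F cradle [-0.8  0.4  0.1] M [0.09 0.   0.04]
rot err [0.313 0.418 1.262] grip 0.0
target [562.1 196.4 206.1] dp [ 347.3 -282.3  -85.6] rv [-0.458 -0.254 -1.262] row [ 0.0145 -0.0118 -0.0036] [-0.0191 -0.0106 -0.0526]
[[-0.123  0.99   0.066]
 [-0.874 -0.14   0.465]
 [ 0.469 -0.     0.883]]
```

```bash

python3 -m creep '0.0145 -0.0118 0 -0.0191 -0.0106 -0.0526 100;0.0145 -0.0118 0 -0.0191 -0.0106 -0.0526 100;0.0145 -0.0118 0 -0.0191 -0.0106 -0.0526 100;0.0145 -0.0118 0 -0.0191 -0.0106 -0.0526 100;0.0145 -0.0118 0 -0.0191 -0.0106 -0.0526 100;0.0145 -0.0118 0 -0.0191 -0.0106 -0.0526 100;0.0145 -0.0118 0 -0.0191 -0.0106 -0.0526 100;0.0145 -0.0118 0 -0.0191 -0.0106 -0.0526 100'
python3 -m creep '0.0145 -0.0118 0 -0.0191 -0.0106 -0.0526 100;0.0145 -0.0118 0 -0.0191 -0.0106 -0.0526 100;0.0145 -0.0118 0 -0.0191 -0.0106 -0.0526 100;0.0145 -0.0118 0 -0.0191 -0.0106 -0.0526 100;0.0145 -0.0118 0 -0.0191 -0.0106 -0.0526 100;0.0145 -0.0118 0 -0.0191 -0.0106 -0.0526 100;0.0145 -0.0118 0 -0.0191 -0.0106 -0.0526 100;0.0145 -0.0118 0 -0.0191 -0.0106 -0.0526 100'
python3 - <<'E'
from h import *
local(); incr(0,0,75,0,8)
E
```

```text
time: 0.77
tool_pos: [331.4, 383.9, 291.9]
tcp_rot: [-3.067, 0.159, 2.301]
contact_force: [0.7, -0.3, -0.2]
grip_width: 92.0
finger_force: 0.0
time: 1.43
tool_pos: [447.4, 289.5, 291.8]
tcp_rot: [-3.065, 0.332, 1.88]
contact_force: [0.2, -0.8, -0.4]
grip_width: 91.7
finger_force: 0.0
t 1.43 tcp [447.4 289.5 291.8] rot [-3.065  0.332  1.88 ] F [ 0.2 -0.8 -0.4] w 91.7 j [ 0.57  0.45  1.4  -0.3   1.46  0.33]
tip in cradle [ -27.  -126.6  186.5] F cradle [ 0.5  0.3 -0.7] M [-0.06  0.13  0.02]
rot err [0.104 0.138 0.418] grip 0.0
target [562.1 196.4 206.1] dp [114.7 -93.1 -85.8] rv [-0.151 -0.084 -0.418] row [ 0.0143 -0.0116 -0.0107] [-0.0189 -0.0105 -0.0522]
```

```bash

python3 -m creep '0.0143 -0.0116 -0.0107 -0.0189 -0.0105 -0.0522 100;0.0143 -0.0116 -0.0107 -0.0189 -0.0105 -0.0522 100;0.0143 -0.0116 -0.0107 -0.0189 -0.0105 -0.0522 100;0.0143 -0.0116 -0.0107 -0.0189 -0.0105 -0.0522 100;0.0143 -0.0116 -0.0107 -0.0189 -0.0105 -0.0522 100;0.0143 -0.0116 -0.0107 -0.0189 -0.0105 -0.0522 100;0.0143 -0.0116 -0.0107 -0.0189 -0.0105 -0.0522 100;0.0143 -0.0116 -0.0107 -0.0189 -0.0105 -0.0522 100'
python3 - <<'E'
from h import *
local(); incr(0,0,75,0,1);incr(0,0,15.5,0,6)
im=[viewer.capture(n) for n in("top","side")]
t=im[0][130:250,335:495];s=im[1][150:310,290:450]
cv2.imwrite('pics/c1.png',cv2.hconcat([cv2.resize(t,(400,300),interpolation=2),cv2.resize(s,(300,300),interpolation=2)])[:,:,::-1])
E
```

```text
time: 2.1
tool_pos: [561.7, 196.8, 205.6]
tcp_rot: [3.142, 0.489, 1.431]
contact_force: [-0.2, 0.7, 0.3]
grip_width: 91.9
finger_force: 0.0
t 2.10 tcp [561.7 196.8 205.6] rot [3.142 0.489 1.431] F [-0.2  0.7  0.3] w 91.9 j [ 0.38  0.68  1.27 -0.42  1.45  0.63]
tip in cradle [-0.5 -0.4 74.7] F cradle [-0.5 -0.3  0.6] M [-0.06  0.15  0.05]
rot err [ 0. -0.  0.] grip 0.0
target [562.1 196.4 206.1] dp [ 0.4 -0.4  0.5] rv [ 0.     0.    -0.001] row [ 0.0004 -0.0004  0.0005] [ 0.0003  0.     -0.0005]
target [558.2 168.8 153.5] dp [ -3.5 -28.  -52.1] rv [ 0.     0.    -0.001] row [-0.0006 -0.0047 -0.0087] [ 0.      0.     -0.0001]
```

View pics/c1.png

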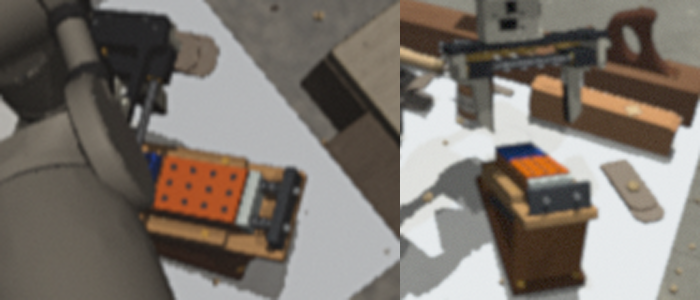

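The fingers straddle the block, with tips in side pixels at about (329,217) and (381,215). I'll check that against the projection before descending.

```bash
python3 - <<'E'
from h import *
K=frame()
for y in(-55,55): print('tip',np.round(proj('side',C+K@[0,y,75]),1))
for x,y in((-80,26),(-80,-26),(0,26),(0,-26),(80,26),(80,-26)):
    print(x,y,[np.round(proj(n,C+K@[x,y,34]),1) for n in('side','top')])
import h as H; H.RNG['orange']=((4,150,90),(14,255,255))
im=cv2.imread('pics/side0.png')[:,:,::-1].copy()
for c in('blue','orange'): print(c,blob(im,c,(336,218,392,258))[0].reshape(-1,2)[::3].tolist())
E
```

```text
tip [334.3 218.8]
tip [381.  212.6]
-80 26 [array([360. , 224.6]), array([369. , 186.3])]
-80 -26 [array([339.7, 227.4]), array([362.9, 207. ])]
0 26 [array([370.2, 231.7]), array([400.4, 191.2])]
0 -26 [array([348.2, 234.8]), array([394.4, 212.7])]
80 26 [array([382.2, 240.2]), array([434.4, 196.4])]
80 -26 [array([358.4, 243.7]), array([428.5, 218.8])]
blue [[352, 227], [343, 229], [346, 234], [354, 233], [362, 231], [363, 230]]
orange [[363, 234], [355, 236], [350, 239], [352, 241], [356, 244], [358, 244], [366, 242], [378, 241], [372, 236]]
```

```bash

python3 -m creep '-0.0006 -0.0047 -0.0087 0 0 0 100;-0.0006 -0.0047 -0.0087 0 0 0 100;-0.0006 -0.0047 -0.0087 0 0 0 100;-0.0006 -0.0047 -0.0087 0 0 0 100;-0.0006 -0.0047 -0.0087 0 0 0 100;-0.0005 -0.0040 -0.0075 0 0 0 100;0 0 0 0 0 0 100'
python3 -m creep '0 0 0 0 0 0 65;0 0 0 0 0 0 65;0 0 0 0 0 0 60'
python3 - <<'E'
from h import *
local()
E
```

```text
time: 2.78
tool_pos: [556.9, 169.0, 153.9]
tcp_rot: [-3.139, 0.489, 1.435]
contact_force: [0.1, 1.0, -1.0]
grip_width: 91.7
finger_force: 0.0
time: 3.03
tool_pos: [558.1, 170.2, 156.2]
tcp_rot: [3.14, 0.487, 1.433]
contact_force: [0.5, -0.7, -0.1]
grip_width: 76.2
finger_force: 0.0
t 3.03 tcp [558.1 170.2 156.2] rot [3.14  0.487 1.433] F [ 0.5 -0.7 -0.1] w 76.2 j [ 0.34  0.71  1.38 -0.44  1.32  0.65]
tip in cradle [-0.  -0.3 18.5] F cradle [ 0.5  0.6 -0.3] M [-0.1   0.22  0.02]
rot err [0.003 0.002 0.002] grip 0.0
```

```bash

python3 -m creep '0 0 0 0 0 0 60;0 0 0 0 0 0 60'
python3 - <<'E'
from h import *
local()
E
python3 -m creep '0 0 0 0 0 0 50;0 0 0 0 0 0 50'
python3 - <<'E'
from h import *
local()
E
python3 -m creep '0 0 0 0 0 0 50'
python3 - <<'E'
from h import *
local()
E
```

```text
time: 3.2
tool_pos: [558.0, 170.1, 156.0]
tcp_rot: [3.14, 0.487, 1.433]
contact_force: [-0.2, 0.2, 0.9]
grip_width: 63.2
finger_force: 0.0
t 3.20 tcp [558.  170.1 156. ] rot [3.14  0.487 1.433] F [-0.2  0.2  0.9] w 63.2 j [ 0.34  0.71  1.38 -0.44  1.32  0.65]
tip in cradle [-0.  -0.4 18.3] F cradle [ 0.3 -0.2  0.8] M [-0.02  0.27  0.05]
rot err [0.003 0.001 0.002] grip 0.0
time: 3.37
tool_pos: [556.2, 170.2, 155.7]
tcp_rot: [-3.138, 0.488, 1.434]
contact_force: [-5.2, 3.5, 1.9]
grip_width: 51.6
finger_force: 30.0
t 3.37 tcp [556.2 170.2 155.7] rot [-3.138  0.488  1.434] F [-5.2  3.5  1.9] w 51.6 j [ 0.35  0.71  1.38 -0.44  1.32  0.65]
tip in cradle [-0.  -2.2 18. ] F cradle [-1.5 -5.6  3. ] M [-1.14  0.32 -0.1 ]
rot err [-0.002  0.     0.003] grip 30.00229775905609
time: 3.45
tool_pos: [556.2, 170.2, 155.7]
tcp_rot: [-3.138, 0.488, 1.434]
contact_force: [-5.3, 2.2, 4.3]
grip_width: 51.4
finger_force: 30.0
t 3.45 tcp [556.2 170.2 155.7] rot [-3.138  0.488  1.434] F [-5.3  2.2  4.3] w 51.4 j [ 0.35  0.71  1.38 -0.44  1.32  0.65]
tip in cradle [-0.  -2.2 18. ] F cradle [ 0.8 -5.5  4.5] M [-1.49  0.13 -0.13]
rot err [-0.002  0.     0.003] grip 30.004761815071106
```

```bash

python3 -m creep '-0.002 0.0003 0 0 0 0 50;0 0 0 0 0 0 50'
python3 -c "from h import *; local()"
python3 -m creep '0.0003 0.0023 0.0044 0 0 0 50;0 0 0 0 0 0 50'
python3 -c "from h import *; local()"
python3 -m creep '-0.001 0.0001 0 0 0 0 50;0 0 0 0 0 0 50'
python3 -c "from h import *; local()"
python3 -m creep '-0.001 0.0001 0 0 0 0 50;0 0 0 0 0 0 50'
python3 -c "from h import *; local()"
```

```text
time: 3.62
tool_pos: [555.8, 170.3, 155.9]
tcp_rot: [3.141, 0.488, 1.433]
contact_force: [-0.4, 0.7, 0.8]
grip_width: 51.5
finger_force: 30.0
t 3.62 tcp [555.8 170.3 155.9] rot [3.141 0.488 1.433] F [-0.4  0.7  0.8] w 51.5 j [ 0.35  0.71  1.38 -0.44  1.32  0.65]
tip in cradle [ 0.  -2.6 18.1] F cradle [-0.2 -0.5  1. ] M [-0.32  0.08 -0.07]
rot err [0.002 0.001 0.002] grip 29.988316297531128
time: 3.78
tool_pos: [555.8, 172.5, 159.7]
tcp_rot: [-3.14, 0.488, 1.434]
contact_force: [-1.7, -1.4, -1.6]
grip_width: 51.9
finger_force: 30.0
t 3.78 tcp [555.8 172.5 159.7] rot [-3.14   0.488  1.434] F [-1.7 -1.4 -1.6] w 51.9 j [ 0.35  0.71  1.37 -0.44  1.33  0.65]
tip in cradle [-0.  -3.  22.6] F cradle [ 0.7 -1.5 -2.1] M [-0.42  0.29 -0.1 ]
rot err [0.    0.001 0.003] grip 29.988913536071777
time: 3.95
tool_pos: [555.5, 172.5, 159.8]
tcp_rot: [3.14, 0.488, 1.433]
contact_force: [3.9, -1.7, -6.0]
grip_width: 51.8
finger_force: 30.0
t 3.95 tcp [555.5 172.5 159.8] rot [3.14  0.488 1.433] F [ 3.9 -1.7 -6. ] w 51.8 j [ 0.35  0.7   1.38 -0.44  1.33  0.65]
tip in cradle [-0.  -3.3 22.6] F cradle [-1.8  4.1 -5.8] M [ 0.4   0.42 -0.13]
rot err [0.003 0.001 0.003] grip 29.98628318309784
time: 4.12
tool_pos: [554.9, 172.7, 160.1]
tcp_rot: [3.139, 0.487, 1.433]
contact_force: [5.3, -1.7, -6.8]
grip_width: 52.0
finger_force: 30.0
t 4.12 tcp [554.9 172.7 160.1] rot [3.139 0.487 1.433] F [ 5.3 -1.7 -6.8] w 52.0 j [ 0.35  0.7   1.38 -0.44  1.33  0.65]
tip in cradle [ 0.  -3.9 22.9] F cradle [-2.3  5.4 -6.5] M [0.89 0.47 0.  ]
rot err [0.004 0.002 0.002] grip 29.97230350971222
```

```bash

python3 -m creep '-0.001 0.0001 0 0 0 0 50;0 0 0 0 0 0 50'
python3 -c "from h import *; local()"
for i in 1; do python3 -m creep '0.003 -0.0004 0 0 0 0 50;0 0 0 0 0 0 50'; done
python3 -c "from h import *; local()"
python3 -m creep '0.0015 -0.0002 0 0 0 0 50;0 0 0 0 0 0 50'
python3 -c "from h import *; local()"
python3 -m creep '0.0015 -0.0002 0 0 0 0 50;0 0 0 0 0 0 50'
python3 -c "from h import *; local()"
```

```text
time: 4.28
tool_pos: [554.0, 172.9, 160.2]
tcp_rot: [3.138, 0.487, 1.433]
contact_force: [4.8, -1.5, -5.5]
grip_width: 51.5
finger_force: 30.0
t 4.28 tcp [554.  172.9 160.2] rot [3.138 0.487 1.433] F [ 4.8 -1.5 -5.5] w 51.5 j [ 0.35  0.7   1.38 -0.44  1.32  0.66]
tip in cradle [ 0.1 -4.7 23.1] F cradle [-1.9  4.9 -5.3] M [ 0.91  0.51 -0.01]
rot err [0.004 0.002 0.002] grip 29.974643290042877
time: 4.45
tool_pos: [555.3, 172.6, 160.0]
tcp_rot: [-3.139, 0.488, 1.434]
contact_force: [-4.0, 1.2, -1.6]
grip_width: 51.5
finger_force: 30.0
t 4.45 tcp [555.3 172.6 160. ] rot [-3.139  0.488  1.434] F [-4.   1.2 -1.6] w 51.5 j [ 0.35  0.7   1.37 -0.44  1.33  0.65]
tip in cradle [-0.  -3.4 22.8] F cradle [-1.3 -4.2 -1.2] M [-0.81  0.46 -0.09]
rot err [-0.001  0.001  0.003] grip 29.990174174308777
time: 4.62
tool_pos: [556.3, 172.4, 159.8]
tcp_rot: [-3.138, 0.488, 1.434]
contact_force: [-6.2, 1.7, -2.0]
grip_width: 51.5
finger_force: 30.0
t 4.62 tcp [556.3 172.4 159.8] rot [-3.138  0.488  1.434] F [-6.2  1.7 -2. ] w 51.5 j [ 0.35  0.71  1.37 -0.44  1.33  0.65]
tip in cradle [-0.  -2.4 22.6] F cradle [-1.7 -6.3 -1.4] M [-1.07  0.34 -0.15]
rot err [-0.002  0.     0.003] grip 29.9861741065979
time: 4.78
tool_pos: [557.6, 172.1, 159.6]
tcp_rot: [-3.137, 0.489, 1.434]
contact_force: [-5.6, 0.7, -1.8]
grip_width: 51.6
finger_force: 30.0
t 4.78 tcp [557.6 172.1 159.6] rot [-3.137  0.489  1.434] F [-5.6  0.7 -1.8] w 51.6 j [ 0.35  0.71  1.37 -0.44  1.34  0.65]
tip in cradle [-0.  -1.  22.4] F cradle [-0.8 -5.6 -1.6] M [-1.11  0.4  -0.11]
rot err [-0.002 -0.     0.003] grip 29.989612698554993
```

```bash

python3 -m creep '-0.0018 0.0003 0 0 0 0 50;0.0002 0.0019 0.0035 0 0 0 50;0.0005 0.0033 0.0062 0 0 0 50;0.0005 0.0033 0.0062 0 0 0 50;0.0005 0.0033 0.0062 0 0 0 50;0.0005 0.0033 0.0062 0 0 0 50;0.0005 0.0033 0.0062 0 0 0 50;0.0005 0.0033 0.0062 0 0 0 50'
python3 -m creep '0.0005 0.0033 0.0062 0 0 0 50;0.0005 0.0033 0.0062 0 0 0 50;0 0 0 0 0 0 50;0 0 0 0 0 0 50'
python3 - <<'E'
from h import *
local()
K=frame()
print('spin row', (-np.pi/28*K[:,2]).round(4))
im=[viewer.capture(n) for n in("top","side")]
t=im[0][130:250,335:495];s=im[1][150:310,290:450]
cv2.imwrite('pics/c2.png',cv2.hconcat([cv2.resize(t,(400,300),interpolation=2),cv2.resize(s,(300,300),interpolation=2)])[:,:,::-1])
E
```

```text
time: 5.45
tool_pos: [560.7, 194.1, 202.2]
tcp_rot: [3.14, 0.488, 1.433]
contact_force: [0.1, 0.6, -3.9]
grip_width: 51.5
finger_force: 30.0
time: 5.78
tool_pos: [561.7, 200.7, 213.6]
tcp_rot: [3.14, 0.488, 1.433]
contact_force: [-0.2, 1.0, -4.0]
grip_width: 51.9
finger_force: 30.0
t 5.78 tcp [561.7 200.7 213.6] rot [3.14  0.488 1.433] F [-0.2  1.  -4. ] w 51.9 j [ 0.39  0.68  1.26 -0.42  1.47  0.62]
tip in cradle [-0.2 -1.1 83.6] F cradle [-2.7 -0.4 -3.1] M [-0.02  0.48  0.04]
rot err [0.002 0.001 0.002] grip 29.975211024284363
spin row [-0.0074 -0.0522 -0.0991]
```

View pics/c2.png

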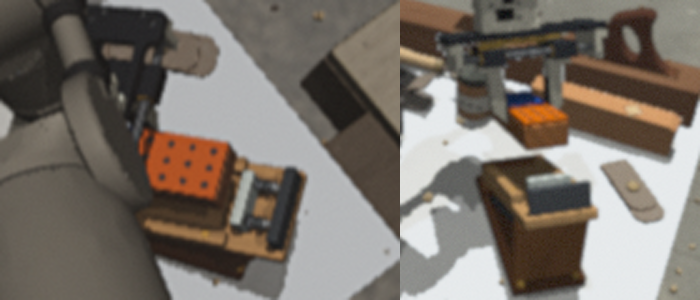

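```bash

python3 -m creep '0 0 0 0.0074 0.0522 0.0991 50;0 0 0 0.0074 0.0522 0.0991 50;0 0 0 0.0074 0.0522 0.0991 50;0 0 0 0.0074 0.0522 0.0991 50;0 0 0 0.0074 0.0522 0.0991 50;0 0 0 0.0074 0.0522 0.0991 50;0 0 0 0.0074 0.0522 0.0991 50'
python3 -c "from h import *; local()"
python3 -m creep '0 0 0 0.0074 0.0522 0.0991 50;0 0 0 0.0074 0.0522 0.0991 50;0 0 0 0.0074 0.0522 0.0991 50;0 0 0 0.0074 0.0522 0.0991 50;0 0 0 0.0074 0.0522 0.0991 50;0 0 0 0.0074 0.0522 0.0991 50;0 0 0 0.0074 0.0522 0.0991 50'
python3 -m creep '0 0 0 0.0074 0.0522 0.0991 50;0 0 0 0.0074 0.0522 0.0991 50;0 0 0 0.0074 0.0522 0.0991 50;0 0 0 0.0074 0.0522 0.0991 50;0 0 0 0.0074 0.0522 0.0991 50;0 0 0 0.0074 0.0522 0.0991 50;0 0 0 0.0074 0.0522 0.0991 50'
python3 -m creep '0 0 0 0.0074 0.0522 0.0991 50;0 0 0 0.0074 0.0522 0.0991 50;0 0 0 0.0074 0.0522 0.0991 50;0 0 0 0.0074 0.0522 0.0991 50;0 0 0 0.0074 0.0522 0.0991 50;0 0 0 0.0074 0.0522 0.0991 50;0 0 0 0.0074 0.0522 0.0991 50;0 0 0 0 0 0 50'
python3 -c "from h import *; local();incr(-9,-2.85,83,np.pi,2)"
```

```text
time: 6.47
tool_pos: [561.3, 200.3, 212.6]
tcp_rot: [-2.78, 0.334, 2.286]
contact_force: [0.0, 0.5, -4.2]
grip_width: 51.6
finger_force: 30.0
t 6.47 tcp [561.3 200.3 212.6] rot [-2.78   0.334  2.286] F [ 0.   0.5 -4.2] w 51.6 j [ 0.39  0.68  1.26 -0.42  1.47 -0.17]
tip in cradle [-0.2 -1.3 82.5] F cradle [-2.4 -0.  -3.5] M [-0.01  0.53 -0.02]
rot err [-0.     0.002  0.794] grip 29.970921277999878
time: 7.05
tool_pos: [561.3, 200.3, 212.6]
tcp_rot: [-2.654, -0.006, 3.008]
contact_force: [-0.1, -0.3, -4.5]
grip_width: 51.5
finger_force: 30.0
time: 7.63
tool_pos: [561.3, 200.2, 212.6]
tcp_rot: [-2.787, -0.344, -2.55]
contact_force: [-0.3, -0.8, -3.9]
grip_width: 51.6
finger_force: 30.0
time: 8.3
tool_pos: [561.3, 200.3, 212.6]
tcp_rot: [3.134, -0.491, -1.702]
contact_force: [1.0, -0.4, -3.6]
grip_width: 51.6
finger_force: 30.0
t 8.30 tcp [561.3 200.3 212.6] rot [ 3.134 -0.491 -1.702] F [ 1.  -0.4 -3.6] w 51.6 j [ 0.39  0.68  1.26 -0.42  1.48 -2.52]
tip in cradle [-0.2 -1.3 82.5] F cradle [-1.5  1.  -3.3] M [-0.1   0.69  0.02]
rot err [ 3.000e-03 -5.000e-03 -3.133e+00] grip 29.97393161058426
target [560.9 208.4 208.9] dp [-0.4  8.1 -3.7] rv [ 0.001 -0.007 -0.006] row [-0.0002  0.0041 -0.0019] [ 0.0005 -0.0035 -0.0028]
```

```bash
python3 -c "from h import *; incr(-14,-2.85,45,np.pi,8)"
```

```text
target [559.1 195.1 173. ] dp [ -2.3  -5.2 -39.6] rv [ 0.001 -0.007 -0.006] row [-0.0003 -0.0006 -0.005 ] [ 0.0001 -0.0009 -0.0007]
```

```bash

python3 -m creep '-0.0003 0.003 0 0.0001 -0.0009 -0.0008 50;-0.0003 0.003 0 0.0001 -0.0009 -0.0008 50;-0.0003 -0.0006 -0.0066 0.0001 -0.0009 -0.0008 50;-0.0003 -0.0021 -0.0066 0.0001 -0.0009 -0.0008 50;-0.0003 -0.0021 -0.0066 0.0001 -0.0009 -0.0008 50;-0.0003 -0.0021 -0.0066 0.0001 -0.0009 -0.0008 50;-0.0003 -0.0021 -0.0066 0.0001 -0.0009 -0.0008 50;-0.0003 -0.0021 -0.0066 0.0001 -0.0009 -0.0008 50'
python3 -m creep '0 0 0 0 0 0 50'
python3 - <<'E'
from h import *
local(); incr(-14,-2.85,33,np.pi,2)
im=[viewer.capture(n) for n in("top","side")]
t=im[0][150:250,375:475];s=im[1][190:310,310:430]
cv2.imwrite('pics/c3.png',cv2.hconcat([cv2.resize(t,(400,400),interpolation=2),cv2.resize(s,(400,400),interpolation=2)])[:,:,::-1])
E
```

```text
time: 8.97
tool_pos: [559.0, 195.1, 172.6]
tcp_rot: [-3.138, -0.489, -1.717]
contact_force: [0.2, 0.3, -3.3]
grip_width: 51.9
finger_force: 30.0
time: 9.05
tool_pos: [558.4, 194.7, 171.7]
tcp_rot: [-3.141, -0.49, -1.716]
contact_force: [-0.1, 0.5, -3.6]
grip_width: 51.5
finger_force: 30.0
t 9.05 tcp [558.4 194.7 171.7] rot [-3.141 -0.49  -1.716] F [-0.1  0.5 -3.6] w 51.5 j [ 0.38  0.71  1.32 -0.43  1.39 -2.48]
tip in cradle [-14.2  -3.4  43.7] F cradle [-2.1 -0.2 -3. ] M [-0.17  0.67  0.04]
rot err [-2.000e-03  3.000e-03  3.137e+00] grip 29.975537359714508
target [558.3 189.5 162.4] dp [-0.2 -5.2 -9.3] rv [0.001 0.    0.005] row [-0.0001 -0.0026 -0.0047] [0.0005 0.0002 0.0024]
```

View pics/c3.png

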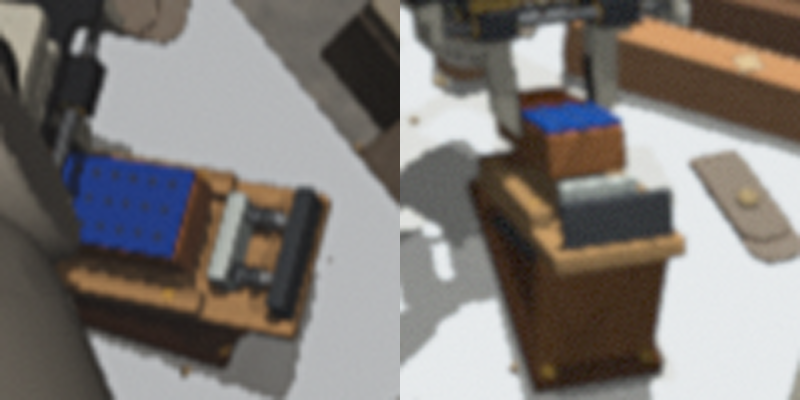

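The top crop shows the block turned, blue now at the high end with its edge at about (183,212), or (421,203) in the full picture. It is clear of the jaw at (230,240). The side view shows it level over the pocket, so I'll lower it.

```bash

python3 -m creep '-0.0001 -0.0026 -0.0047 0.0005 0.0002 0.0024 50;-0.0001 -0.0026 -0.0047 0.0005 0.0002 0.0024 50;0 0 0 0 0 0 50'
python3 - <<'E'
from h import *
local()
K=frame()
for d in(62,65.8,70): print(d,np.round(proj('top',C+K@[d,-3.4,59.7]),1))
E
```

```text
time: 9.4
tool_pos: [558.6, 189.8, 163.3]
tcp_rot: [-3.14, -0.488, -1.711]
contact_force: [-0.2, 0.2, -2.8]
grip_width: 51.7
finger_force: 30.0
t 9.40 tcp [558.6 189.8 163.3] rot [-3.14  -0.488 -1.711] F [-0.2  0.2 -2.8] w 51.7 j [ 0.37  0.72  1.34 -0.43  1.36 -2.48]
tip in cradle [-13.8  -2.5  33.9] F cradle [-1.5 -0.2 -2.4] M [-0.11  0.68  0.05]
rot err [ 1.000e-03 -3.000e-03  3.141e+00] grip 29.977355897426605
62 [419.9 204. ]
65.8 [421.6 204.3]
70 [423.5 204.6]
```

```bash

python3 -m creep '-0.0006 -0.0044 0.0023 0 0 0 50;0 0 0 0 0 0 50'
python3 -c "from h import *; local()"
python3 -m creep '-0.0002 -0.0017 0.0009 0 0 0 50;0 0 0 0 0 0 50'
python3 -c "from h import *; local()"
python3 -m creep '-0.0002 -0.0017 0.0009 0 0 0 50;0 0 0 0 0 0 50'
python3 -c "from h import *; local()"
python3 -m creep '-0.0002 -0.0017 0.0009 0 0 0 50;0 0 0 0 0 0 50'
python3 -c "from h import *; local()"
```

```text
time: 9.57
tool_pos: [558.4, 185.2, 167.0]
tcp_rot: [-3.138, -0.488, -1.712]
contact_force: [-0.5, -0.0, -4.2]
grip_width: 51.7
finger_force: 30.0
t 9.57 tcp [558.4 185.2 167. ] rot [-3.138 -0.488 -1.712] F [-0.5 -0.  -4.2] w 51.7 j [ 0.37  0.71  1.34 -0.43  1.36 -2.48]
tip in cradle [-8.1 -2.1 35.1] F cradle [-1.9 -0.5 -3.7] M [-0.06  0.66  0.04]
rot err [ 1.000e-03 -4.000e-03  3.141e+00] grip 29.975386261940002
time: 9.73
tool_pos: [558.2, 184.1, 167.8]
tcp_rot: [-3.138, -0.487, -1.712]
contact_force: [0.6, -0.0, -3.0]
grip_width: 51.9
finger_force: 30.0
t 9.73 tcp [558.2 184.1 167.8] rot [-3.138 -0.487 -1.712] F [ 0.6 -0.  -3. ] w 51.9 j [ 0.37  0.71  1.35 -0.43  1.36 -2.49]
tip in cradle [-6.7 -2.1 35.2] F cradle [-1.4  0.6 -2.6] M [-0.11  0.63  0.07]
rot err [ 3.000e-03 -5.000e-03  3.141e+00] grip 29.975360333919525
time: 9.9
tool_pos: [558.0, 183.0, 168.4]
tcp_rot: [-3.138, -0.486, -1.712]
contact_force: [0.9, 3.6, -4.8]
grip_width: 52.0
finger_force: 30.0
t 9.90 tcp [558.  183.  168.4] rot [-3.138 -0.486 -1.712] F [ 0.9  3.6 -4.8] w 52.0 j [ 0.36  0.7   1.35 -0.43  1.36 -2.49]
tip in cradle [-5.5 -2.2 35.2] F cradle [-5.6  0.4 -2.5] M [-0.06  1.21  0.05]
rot err [ 0.005 -0.005  3.141] grip 29.979695677757263
time: 10.07
tool_pos: [557.8, 181.2, 169.2]
tcp_rot: [-3.138, -0.486, -1.712]
contact_force: [0.5, 4.7, -4.8]
grip_width: 51.6
finger_force: 30.0
t 10.07 tcp [557.8 181.2 169.2] rot [-3.138 -0.486 -1.712] F [ 0.5  4.7 -4.8] w 51.6 j [ 0.36  0.7   1.35 -0.43  1.36 -2.49]
tip in cradle [-3.4 -2.2 35.1] F cradle [-6.4 -0.2 -2. ] M [-0.1   1.41  0.07]
rot err [ 0.004 -0.005  3.141] grip 29.981751143932343
```

```bash

python3 -m creep '-0.0005 -0.0023 0.0012 0 0 0 50;-0.0006 -0.0026 0.0014 0 0 0 50;-0.0002 -0.0013 0.0007 0 0 0 50;0 0 0 0 0 0 50'
python3 -c "from h import *; local();incr(3,-2.85,24,np.pi,1)"
```

```text
time: 10.4
tool_pos: [556.7, 175.3, 172.5]
tcp_rot: [-3.137, -0.485, -1.712]
contact_force: [1.5, 6.9, -5.6]
grip_width: 51.8
finger_force: 30.0
t 10.40 tcp [556.7 175.3 172.5] rot [-3.137 -0.485 -1.712] F [ 1.5  6.9 -5.6] w 51.8 j [ 0.35  0.69  1.36 -0.44  1.35 -2.5 ]
tip in cradle [ 3.3 -2.4 35.3] F cradle [-8.8  0.5 -1.6] M [-0.01  1.86  0.1 ]
rot err [ 0.006 -0.006  3.141] grip 29.97557133436203
target [555.6 170.5 162.4] dp [ -1.2  -4.9 -10.1] rv [-0.003  0.004 -0.001] row [-0.0012 -0.0049 -0.0101] [-0.003   0.0042 -0.0014]
```

```bash

python3 -m creep '-0.0006 -0.0013 -0.0025 -0.003 0.004 -0.001 50;-0.0002 -0.0013 -0.0025 0 0 0 50;0 0 0 0 0 0 50'
python3 -c "from h import *; local()"
python3 -m creep '-0.0002 -0.0013 -0.0025 0 0 0 50;0 0 0 0 0 0 50'
python3 -c "from h import *; local()"
python3 -m creep '-0.0002 -0.0013 -0.0025 0 0 0 50;0 0 0 0 0 0 50'
python3 -c "from h import *; local()"
```

```text
time: 10.65
tool_pos: [556.0, 172.9, 167.2]
tcp_rot: [-3.142, -0.489, -1.71]
contact_force: [1.9, 7.6, -4.4]
grip_width: 51.4
finger_force: 30.0
t 10.65 tcp [556.  172.9 167.2] rot [-3.142 -0.489 -1.71 ] F [ 1.9  7.6 -4.4] w 51.4 j [ 0.35  0.7   1.37 -0.44  1.35 -2.49]
tip in cradle [ 3.1 -2.8 29.3] F cradle [-9.   0.8 -0.2] M [0.05 1.72 0.08]
rot err [ 0.000e+00  1.000e-03 -3.141e+00] grip 29.977450668811798
time: 10.82
tool_pos: [555.8, 171.7, 164.8]
tcp_rot: [-3.141, -0.489, -1.71]
contact_force: [2.5, 7.6, -4.0]
grip_width: 51.8
finger_force: 30.0
t 10.82 tcp [555.8 171.7 164.8] rot [-3.141 -0.489 -1.71 ] F [ 2.5  7.6 -4. ] w 51.8 j [ 0.35  0.7   1.37 -0.44  1.34 -2.49]
tip in cradle [ 3.  -2.8 26.6] F cradle [-8.8  1.4  0.2] M [-0.02  1.74  0.07]
rot err [-0.000e+00  1.000e-03 -3.141e+00] grip 29.97831791639328
time: 10.98
tool_pos: [555.6, 170.4, 162.3]
tcp_rot: [-3.141, -0.489, -1.71]
contact_force: [1.6, 7.7, -4.6]
grip_width: 51.4
finger_force: 30.0
t 10.98 tcp [555.6 170.4 162.3] rot [-3.141 -0.489 -1.71 ] F [ 1.6  7.7 -4.6] w 51.4 j [ 0.35  0.7   1.38 -0.44  1.33 -2.49]
tip in cradle [ 3.  -2.8 23.8] F cradle [-9.1  0.5 -0.4] M [0.03 1.71 0.12]
rot err [-0.000e+00  1.000e-03 -3.141e+00] grip 29.978168606758118
```

Entering cleanly. I'll continue to the floor.

```bash

python3 -m creep '-0.0002 -0.0013 -0.0025 0 0 0 50;0 0 0 0 0 0 50'
python3 -c "from h import *; local()"
python3 -m creep '-0.0001 -0.0007 -0.0013 0 0 0 50;0 0 0 0 0 0 50'
python3 -c "from h import *; local()"
python3 -m creep '-0.0001 -0.0007 -0.0013 0 0 0 50;0 0 0 0 0 0 50'
python3 -c "from h import *; local()"
```

```text
time: 11.15
tool_pos: [555.5, 169.1, 160.2]
tcp_rot: [-3.141, -0.489, -1.711]
contact_force: [2.5, 6.4, -4.1]
grip_width: 51.3
finger_force: 30.0
t 11.15 tcp [555.5 169.1 160.2] rot [-3.141 -0.489 -1.711] F [ 2.5  6.4 -4.1] w 51.3 j [ 0.34  0.7   1.38 -0.44  1.33 -2.49]
tip in cradle [ 3.1 -2.7 21.3] F cradle [-7.8  1.6 -0.5] M [0.02 1.96 0.03]
rot err [-0.000e+00  2.000e-03 -3.141e+00] grip 29.981763660907745
time: 11.32
tool_pos: [555.5, 168.5, 159.4]
tcp_rot: [-3.14, -0.488, -1.711]
contact_force: [1.1, 7.5, -1.0]
grip_width: 51.4
finger_force: 30.0
t 11.32 tcp [555.5 168.5 159.4] rot [-3.14  -0.488 -1.711] F [ 1.1  7.5 -1. ] w 51.4 j [ 0.34  0.7   1.38 -0.44  1.32 -2.49]
tip in cradle [ 3.3 -2.6 20.4] F cradle [-7.2 -0.   2.7] M [-0.11  1.78  0.04]
rot err [ 0.000e+00 -2.000e-03  3.141e+00] grip 29.984027445316315
time: 11.48
tool_pos: [555.5, 167.7, 158.3]
tcp_rot: [-3.14, -0.488, -1.711]
contact_force: [0.9, 6.5, -0.1]
grip_width: 51.2
finger_force: 30.0
t 11.48 tcp [555.5 167.7 158.3] rot [-3.14  -0.488 -1.711] F [ 0.9  6.5 -0.1] w 51.2 j [ 0.34  0.7   1.38 -0.44  1.32 -2.49]
tip in cradle [ 3.5 -2.5 19. ] F cradle [-5.8  0.   3. ] M [-0.08  1.71  0.04]
rot err [ 0.000e+00 -3.000e-03  3.141e+00] grip 29.994524717330933
```

```bash

python3 -m creep '-0.0001 -0.0007 -0.0013 0 0 0 50;0 0 0 0 0 0 50'
python3 -c "from h import *; local()"
python3 -m creep '-0.0001 -0.0005 -0.0009 0 0 0 50;0 0 0 0 0 0 50'
python3 -c "from h import *; local()"
```

```text
time: 11.65
tool_pos: [555.6, 167.2, 157.5]
tcp_rot: [-3.139, -0.488, -1.712]
contact_force: [1.2, 8.4, 3.4]
grip_width: 51.6
finger_force: 30.0
t 11.65 tcp [555.6 167.2 157.5] rot [-3.139 -0.488 -1.712] F [1.2 8.4 3.4] w 51.6 j [ 0.34  0.7   1.39 -0.45  1.32 -2.49]
tip in cradle [ 3.6 -2.4 18.1] F cradle [-5.9 -0.   7. ] M [-0.35  1.56  0.08]
rot err [ 1.000e-03 -4.000e-03  3.141e+00] grip 29.995780885219574
time: 11.82
tool_pos: [555.6, 167.1, 157.5]
tcp_rot: [-3.138, -0.488, -1.712]
contact_force: [-0.7, 10.8, 8.5]
grip_width: 51.7
finger_force: 30.0
t 11.82 tcp [555.6 167.1 157.5] rot [-3.138 -0.488 -1.712] F [-0.7 10.8  8.5] w 51.7 j [ 0.34  0.7   1.39 -0.45  1.32 -2.49]
tip in cradle [ 3.6 -2.4 18.1] F cradle [-5.4 -2.3 12.4] M [-0.76  1.41  0.13]
rot err [ 2.000e-03 -5.000e-03  3.141e+00] grip 30.006270110607147
```

```bash

python3 -m creep '0.0001 0.0005 0.0009 0 0 0 50;0.0002 0.0013 -0.0007 0 0 0 50;0.0002 0.0013 -0.0007 0 0 0 50;0 0 0 0 0 0 50'
python3 -c "from h import *; local()"
python3 -m creep '0 0 0 0 0 0 62;0 0 0 0 0 0 62;0 0 0 0 0 0 75;0 0 0 0 0 0 100;0 0 0 0 0 0 100;0 0 0 0 0 0 100;0 0 0 0 0 0 100'
python3 -c "from h import *; local()"
```

```text
time: 12.15
tool_pos: [556.0, 169.4, 156.3]
tcp_rot: [-3.139, -0.49, -1.712]
contact_force: [1.0, 6.1, 4.1]
grip_width: 51.9
finger_force: 30.0
t 12.15 tcp [556.  169.4 156.3] rot [-3.139 -0.49  -1.712] F [1.  6.1 4.1] w 51.9 j [ 0.35  0.71  1.38 -0.45  1.32 -2.48]
tip in cradle [ 1.1 -2.3 18.1] F cradle [-3.5  0.2  6.6] M [-0.31  1.12  0.02]
rot err [-1.000e-03 -4.000e-03  3.141e+00] grip 30.00008225440979
time: 12.73
tool_pos: [555.1, 168.4, 154.6]
tcp_rot: [3.14, -0.491, -1.711]
contact_force: [-0.0, -0.3, -0.7]
grip_width: 85.8
finger_force: 0.0
t 12.73 tcp [555.1 168.4 154.6] rot [ 3.14  -0.491 -1.711] F [-0.  -0.3 -0.7] w 85.8 j [ 0.34  0.71  1.39 -0.44  1.32 -2.48]
tip in cradle [ 1.2 -3.1 16.1] F cradle [-0.1  0.  -0.8] M [-0.1   0.29  0.08]
rot err [ 4.000e-03 -2.000e-03 -3.141e+00] grip 0.0
```

Released. I'll retreat along n and then look.

```bash

python3 -m creep '0 0 0 0 0 0 100;0.0003 0.0023 0.0044 0 0 0 100;0.0005 0.0047 0.0088 0 0 0 100;0.0007 0.0047 0.0088 0 0 0 100;0.0010 0.007 0.0132 0 0 0 100;0.0010 0.007 0.0132 0 0 0 100;0.0010 0.007 0.0132 0 0 0 100;0.0010 0.007 0.0132 0 0 0 100'
python3 -m creep '-0.015 0.015 0.015 0 0 0 100;-0.015 0.015 0.015 0 0 0 100;-0.015 0.015 0.015 0 0 0 100;-0.015 0.015 0.01 0 0 0 100;-0.015 0.015 0.01 0 0 0 100;-0.015 0.015 0.01 0 0 0 100;-0.015 0.015 0.01 0 0 0 100;-0.015 0.015 0.01 0 0 0 100'
python3 -m creep '-0.015 0.015 0.005 0 0 0 100;-0.015 0.015 0.005 0 0 0 100;-0.015 0.015 0.005 0 0 0 100;-0.015 0.015 0 0 0 0 100;-0.015 0.015 0 0 0 0 100;-0.015 0.015 0 0 0 0 100;0 0 0 0 0 0 100'
python3 - <<'E'
from h import *
state()
im=[viewer.capture(n) for n in("top","side")]
t=im[0][150:250,345:475];s=im[1][190:310,310:430]
cv2.imwrite('pics/c4.png',cv2.hconcat([cv2.resize(t,(520,400),interpolation=2),cv2.resize(s,(280,400),interpolation=2)])[:,:,::-1])
E
```

```text
time: 13.4
tool_pos: [560.7, 209.3, 231.3]
tcp_rot: [-3.141, -0.49, -1.711]
contact_force: [0.4, 0.5, 1.1]
grip_width: 92.0
finger_force: 0.0
time: 14.07
tool_pos: [439.6, 329.5, 326.2]
tcp_rot: [-3.142, -0.49, -1.711]
contact_force: [0.9, 0.1, 0.1]
grip_width: 91.4
finger_force: 0.0
time: 14.65
tool_pos: [347.8, 420.9, 340.5]
tcp_rot: [3.14, -0.489, -1.706]
contact_force: [0.8, -0.0, 0.6]
grip_width: 91.6
finger_force: 0.0
t 14.65 tcp [347.8 420.9 340.5] rot [ 3.14  -0.489 -1.706] F [ 0.8 -0.   0.6] w 91.6 j [ 0.86  0.57  1.11 -0.27  1.88 -2.18]
```

View pics/c4.png

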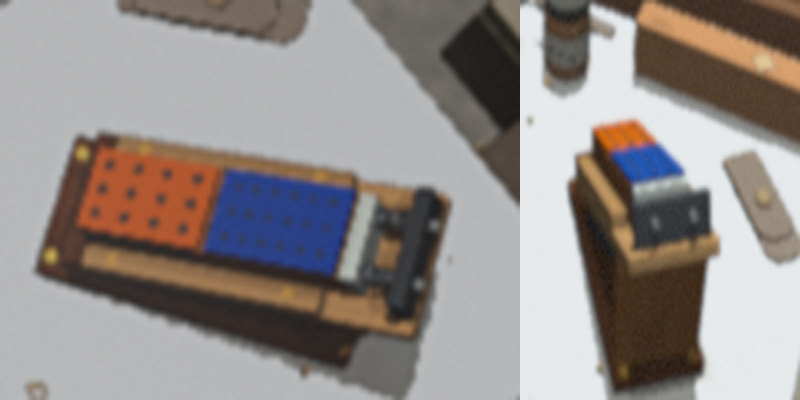

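The top crop shows orange at the low end, with the block outline from (370,187) to (434,197). That matches the seated outline at the start, and the jaw rests on its end. One numeric comparison, then I'll hand in.

```bash
python3 - <<'E'
from h import *
import h as H
H.RNG['orange']=((4,150,90),(14,255,255)); 
def rect(im,roi0,roi1):
    a=blob(im,'orange',roi0)[0];b=blob(im,'blue',roi1)[0]; return cv2.minAreaRect(np.vstack([a,b]))
a=cv2.imread('pics/top0.png')[:,:,::-1].copy(); b=viewer.capture('top')
r=[rect(a,(393,190,436,222),(350,170,465,250)),rect(b,(363,184,402,214),(350,170,465,250))]; print(r)
r=np.array([q[0] for q in r])
if np.abs(r[0]-r[1]).max()<1.5: print(order.close_job())
E
```

```text
[((398.4459533691406, 202.32432556152344), (67.07479095458984, 22.522661209106445), 9.462321281433105), ((398.32647705078125, 201.94171142578125), (66.77129364013672, 21.55832862854004), 10.437475204467773)]
the job is handed in; nothing more can be done
None
```

The block is turned end for end and seated in the holder with the orange plate at the low end and the jaw against its high end. In the top view its outline is within half a pixel of where it was seated at the start. The job was handed in at about 15 s. The wrist force readings stayed under about 15 N, and the arm went nowhere near the jar, tin, iron or plane.

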